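# Fasten the sample case and hold it off the balance

### The job

The sample case has been weighed with its hasp left standing open: swing the hasp down until it lies fully home over the staple, then take the case by the handle on its lid, lift it straight up a good 6 cm clear of the balance pan, and finish still holding it there, steady and level above the pan, so that the balance can be re-zeroed. Keep the lid shut and the case level all the way, and do not disturb the small things around the balance.

Things in the scene. Friction and masses are not known exactly. Their poses are not given: they have to be found in the camera images.
- balance: electronic top-pan balance, white housing, fixed on the table. Origin on the table surface under the centre of its square-cornered steel pan; z up, the console with display and keys lies on its -x side, towards the robot. Pan 170 mm (x) by 200 mm (y), its top 72 mm above the table; housing 220 mm wide (y), reaching from x = -192 to +103 mm.
- case: closed aluminium case for soil sample rings standing loose on the pan, 120 mm (x) by 190 mm (y), 89 mm high with its lid shut, 0.6 to 0.9 kg, centre of mass within 5 mm of being under the handle. Origin at the centre of its underside, z up; the front with hasp and staple is the -x face (at x = -60 mm), the lid's hinge runs along the back edge (x = +60 mm, z = 65 mm).
- lid (a joint): angle of the case's lid about its back hinge: 0 shut, grows as it opens; nothing but the hasp holds it shut, so that lifting by the handle with the hasp open only opens the lid.
- hasp (a joint): angle of the hasp about its hinge on the lid: 0 = hanging straight down flat against the case front, home over the staple; 1.57 = sticking straight out from the front; more = pointing upward. It starts open at 1.1 to 2.3. Its hinge is slightly stiff, so that it stays where it is left (about 1 N at its end moves it).
- hasp_hinge (a point): middle of the hasp's hinge axis, on the lid's front edge: in the case's frame at x = -64, y = 0, z = 80 mm; the axis runs along the case's y.
- hasp_end (a point): middle of the hasp's curled free end, 53.5 mm from its hinge axis. The hasp is a steel leaf 40 mm wide, 57 mm long, 3 mm thick, with a slot 28 mm wide from 29 to 41 mm below the hinge that goes over the staple.
- staple (a point): the staple on the case front, a horizontal loop of 5 mm wire 27 mm wide, standing 12 mm out from the face; this point is the middle of its outer bar, in the case's frame at x = -69.5, y = 0, z = 44 mm.
- handle (a point): middle of the carrying handle fixed on the lid: a black bar 16 mm thick (x) and 18 mm high, running along the case's y with 82 mm free between its two brackets, 32 mm clear above the lid; this point is at x = 0, y = 0, z = 130 mm in the case's frame, the bar's top at 139 mm.
- tin_a: round aluminium moisture tin with lid, 62 mm wide, 40 mm high, beside the balance; leave it. Origin under its centre.
- tin_b: another such tin; leave it.
- weight: brass 500 g calibration weight with a knob, 38 mm wide, 63 mm high, beside the balance; leave it. Origin under its centre.
- sample_ring: open steel sample ring, 53 mm wide, 50 mm high, beside the balance; leave it. Origin under its centre.
- brush: sieve brush lying on the table to the right of the balance; leave it.
There are look-alikes about, which are no part of the job. What is meant by the case is not green, and is the larger of those in its own colour.

How it is judged:
By the outcome, as a careful person would: the job done as asked, in the order asked, and still so for the second after the job is handed in, while the arm keeps its last pose, push and grip.
It also fails if it takes over 48 s, if anything falls off the work surface, if the arm or the gripper's body presses on something with over 40 N, if the wrist force passes 120 N, or if a joint passes its speed limit or range.

### The arm

A 6-joint arm with a two-finger parallel gripper is mounted at the origin on the work surface. World frame = base frame: x ahead of the robot, y to its left, z up, the work surface at z = 0. Lengths are in m, angles in rad, forces in N, time in s.
With the tool pointing down it reaches from about 0.375 to 0.9 m from the base axis. Payload 3.1 kg.
Tool frame: the origin (TCP) lies midway between the tips of the shut fingers; the grasp point (between the pads) lies 19 mm behind it; z points along the fingers, y is the line along which they close (so a half turn about z gives the same grasp; the last joint's range is limited). The gripper opens to 87 mm and grips with 3 to 60 N. Pads are 19 mm wide; open, the fingers measure 117 mm over their backs; the gripper's body (75 mm by 190 mm) begins 51 mm behind the grasp point.
Start: joints at [-1.413, 0.527, 1.433, -0, 1.181, -0.178], TCP at [0.207, -0.59, 0.223] pointing down, gripper open.
Joint ranges: [-3.08, 3.08], [-0.75, 2.2], [0.22, 2.44], [-1.43, 4.57], [0, 2.65], [-2.85, 2.85]. Speed limits (rad/s): [2.79, 2.79, 3.14, 3.14, 3.14, 3.14].

### API

Orientations are given as a unit quaternion [x, y, z, w].
In Python, from rig import robot gives the robot as it stands. The module is installed in compiled form; this text tells all that it offers.
- The arm moves only by the tool play_rows, never from a script. Its arguments are lists of equal length, an entry for each row: "gripper": the closure, from -1 (fully open) to 1 (shut); "delta_pos": the shift along the tool's x, y, z in cm, a list of three; "turn": the turn, a rotation vector about the tool's x, y, z in rad, a list of three. A call has 1 to 12 rows; each row is the pose to reach, as a shift and turn from the pose commanded when the call began, along the tool's axes at that moment; what a row does not reach only later rows make up. A row lasts 1/8 s, in which the tool goes at most 62.5 mm and 10.7 degrees, less where a joint would pass 70% of its speed; a pose out of reach is approached as far as the arm can. A call with a gripper value outside its range is refused whole. The fingers move at their own pace and stop on an object; "squeeze" is the grip in N (left out, the last holds). Time passes only in rows, so rows that repeat a pose let the fingers close. It gives the time, the measured TCP pose, the force, the opening and the grip force at its end, in the units of the state.
- robot.get_obs(): the state, without advancing time (a new reading comes with each control period).
- robot.camera(name): name is "scene" or "top" or "wrist"; returns a dict with "color" (400x640x3 uint8, red, green, blue), "vfov" (degrees; the focal length in pixels is half the picture's height over the tangent of half this angle, whatever the lens; pixels are square), "cx", "cy" (the principal point, pixels), "R" (3x3) and "t" (3): a world point X has camera coordinates R X + t. Camera axes: x right, y down, z forward; pixel columns grow to the right and rows downward; lengths in m; the calibration is good to about 2 mm. A picture is of the moment at which its call begins. There is no depth.
- robot.hand_in(): hands the job in; it is judged then, once.
The state is a dict: "time": time; "q": joint angles; "joint_velocities": joint speeds; "joint_torque": joint torques, N m; "position": TCP position; "tool_rot": TCP orientation; "ft_force": force on the tool from outside, world axes, zero at the start; "moment": the same for the moment, N m; "grip_width": finger opening in m; "grip_force": force on a finger pad.
Only numpy, scipy, OpenCV 4.12 (cv2) and the standard library are available. Lean on these libraries where they do the work, as an engineer would, in place of code of your own. Each camera call takes 0.05 s, during which the arm holds its last target. There are 200 camera calls.

## Working session

There is one attempt and no reset: what is moved stays moved. The work goes in short steps, Python scripts to look and compute and a tool call to move; the robot and the scene stay as the last step left them, time stands still between calls to the robot, and variables do not carry over. Pictures are saved under pics/ and viewed, at most 10 in all, crops included, and the job is handed in when it is done.

Besides the shell and the picture viewer there is one more tool, called as name(argument=value, ...), one argument or row to a line, values as JSON. play_rows: Moves the arm, as the interface text tells. Its arguments: {"type":"object","properties":{"gripper":{"type":"array","items":{"type":"number"}},"delta_pos":{"type":"array","items":{"type":"array","items":{"type":"number"}}},"turn":{"type":"array","items":{"type":"array","items":{"type":"number"}}},"squeeze":{"type":"number"}},"required":["gripper","delta_pos","turn"]}

```bash
mkdir -p pics
cat > h.py <<'E'
import numpy as np, cv2
from rig import robot
def grab(n,f):
    c=robot.camera(n); cv2.imwrite(f'pics/{f}.png',c['color'][:,:,::-1]); np.savez(f'pics/{f}.npz',**c); return c
def load(f): return dict(np.load(f'pics/{f}.npz'))
def ray(c,u,v):
    f=200/np.tan(np.radians(c['vfov'])/2); d=c['R'].T@np.array([(u-c['cx'])/f,(v-c['cy'])/f,1.]); return -c['R'].T@c['t'],d/np.linalg.norm(d)
def onz(c,u,v,z):
    o,d=ray(c,u,v); return o+d*(z-o[2])/d[2]
def tri(L):
    A=np.zeros((3,3));b=np.zeros(3);
    for c,u,v in L:
        o,d=ray(c,u,v);P=np.eye(3)-np.outer(d,d);A+=P;b+=P@o
    X=np.linalg.solve(A,b); return X,[np.linalg.norm(np.cross(X-ray(*l)[0],ray(*l)[1])) for l in L]
def proj(c,X):
    f=200/np.tan(np.radians(c['vfov'])/2); p=c['R']@np.array(X)+c['t']; return f*p[0]/p[2]+c['cx'],f*p[1]/p[2]+c['cy']
E
python3 - <<'E'
from h import *
a=grab('scene','s0');b=grab('top','t0')
for c in (a,b): print(c['vfov'],c['cx'],c['cy'],-c['R'].T@c['t'],c['R'].round(2).tolist())
o=robot.get_obs();print(o['time'],o['position'],o['tool_rot'],o['grip_width'])
E
```

```text
51.12257800049545 316.99027882177216 200.90605617081786 [ 1.15228304 -0.44661147  0.99493277] [[0.49, 0.87, -0.02], [0.65, -0.37, -0.66], [-0.59, 0.31, -0.75]]
43.022609099677254 324.7161244693492 203.62626731085484 [ 0.18131316 -0.07478483  1.68621613] [[-0.05, -1.0, -0.0], [-0.98, 0.05, -0.2], [0.2, -0.01, -0.98]]
0.1 [ 0.20646448 -0.58923552  0.22171294] [ 9.85855163e-01  1.67596914e-01  1.37870289e-05 -9.33831880e-04] 0.08692435030168426
```

View pics/s0.png

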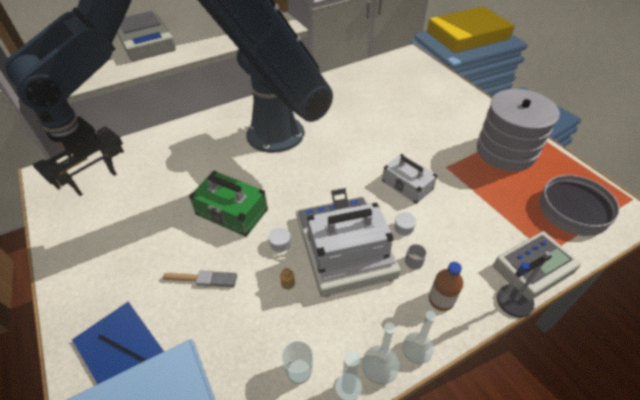

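View pics/t0.png

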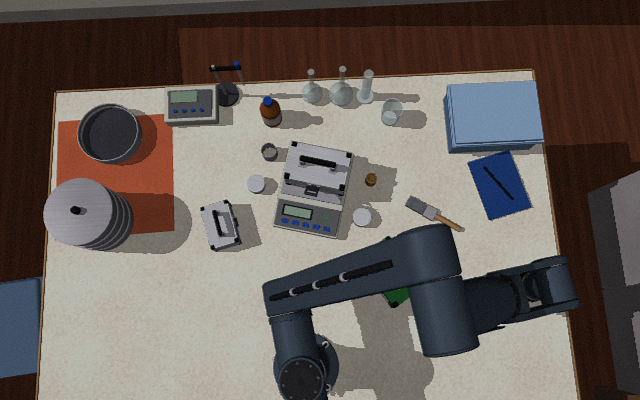

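Run:
```python
from h import *
t=cv2.imread('pics/t0.png')[135:245,265:365];s=cv2.imread('pics/s0.png')[182:292,295:395]
R=lambda i:cv2.resize(i,None,fx=4,fy=4,interpolation=cv2.INTER_CUBIC)
cv2.imwrite('pics/c0.png',np.hstack([R(t),R(s)]))
```

```text
(no output)
```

View pics/c0.png

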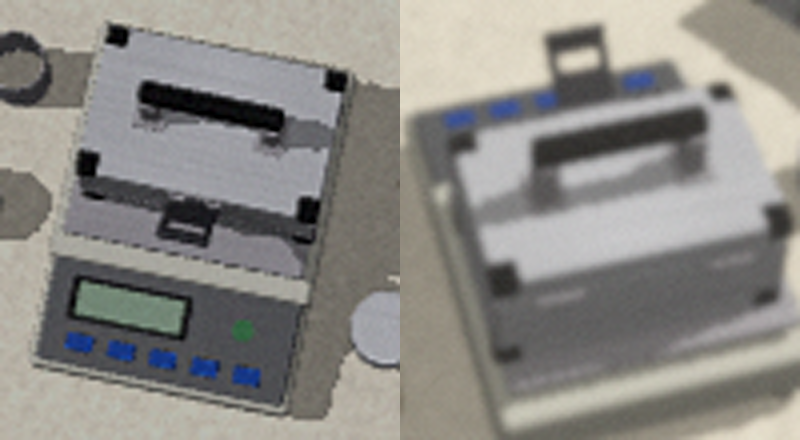

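Run:
```python
from h import *
t,s=load('t0'),load('s0')
T=lambda u,v:(t,u/4+265-.4,v/4+135-.4); S=lambda u,v:(s,(u-400)/4+295-.4,v/4+182-.4)
for n,a,b in [('handle',(212,105),(620,135)),('hL',(140,92),(707,120)),('hR',(285,118),(533,150)),('haspend',(187,240),(576,31)),('haspend2',(185,236),(576,34))]:
    for k in ([b] if n[1] in'LR' else [b]): print(n,tri([T(*a),S(*k)]))
for n,p in dict(bl=(107,24),br=(347,72),fl=(80,152),fr=(318,200)).items(): print(n,onz(*T(*p),.161))
for n,p in dict(bl=(765-45,88),br=(455,135),fr=(490,283),fl=(785,215)).items(): print(n,onz(*S(*p),.161))
# handle mask in top
g=cv2.cvtColor(t['color'],cv2.COLOR_RGB2GRAY);m=np.zeros_like(g);m[150:172,296:341]=(g[150:172,296:341]<45)
n,l,st,ce=cv2.connectedComponentsWithStats(m);k=1+np.argmax(st[1:,4]);pts=np.argwhere(l==k)[:,::-1].astype(np.float32)
r=cv2.minAreaRect(pts);print(r,ce[k])
bx=cv2.boxPoints(r);P=[onz(t,*p,.208) for p in bx];print(np.array(P).round(4))
c=onz(t,*ce[k],.209);print('c',c)
```

```text
handle (array([ 0.61599388, -0.07016188,  0.20680124]), [np.float64(0.00040047190785779194), np.float64(0.0004004719078577804)])
hL (array([ 0.63013719, -0.01582582,  0.20338046]), [np.float64(0.0006058754510638135), np.float64(0.0006058754510638592)])
hR (array([ 0.60216234, -0.12417085,  0.21052155]), [np.float64(0.000936234030966951), np.float64(0.000936234030966839)])
haspend (array([ 0.51654818, -0.0440437 ,  0.19337841]), [np.float64(0.0029571938136658126), np.float64(0.002957193813665776)])
haspend2 (array([ 0.51912394, -0.04394513,  0.19310066]), [np.float64(0.0015363237604050794), np.float64(0.0015363237604051633)])
bl [0.69956606 0.00902808 0.161     ]
br [ 0.65069163 -0.1771971   0.161     ]
fl [0.59658797 0.03380122 0.161     ]
fr [ 0.54895985 -0.14860556  0.161     ]
bl [0.58369809 0.03084363 0.161     ]
br [ 0.53183271 -0.14036555  0.161     ]
fr [ 0.64393774 -0.17700642  0.161     ]
fl [0.69031477 0.00639308 0.161     ]
((317.52398681640625, 161.36801147460938), (36.0454216003418, 6.08210563659668), 10.304845809936523) [317.55665025 161.35960591]
[[ 0.6174 -0.015   0.208 ]
 [ 0.636  -0.0191  0.208 ]
 [ 0.6103 -0.1254  0.208 ]
 [ 0.5918 -0.1211  0.208 ]]
c [ 0.61356767 -0.0703191   0.209     ]
```

The top view shows the handle at about (318,161) and the hasp end at (312,194). In the scene view they are at (350,216) and (339,190). The triangulated handle height (0.203–0.207) and hasp length (55 mm) match the sizes given. The case yaw is about -14.3° and the hasp angle about 2.3. I'll move above the hasp with the fingers part open, so they will straddle the staple.

play_rows(
  gripper=[0.22,0.22,0.22,0.22,0.22,0.22,0.22,0.22,0.22,0.22,0.22,0.22],
  delta_pos=[
    [0,0,-6],
    [4,-3.5,-8],
    [8.5,-7.5,-8],
    [13,-11.5,-8],
    [17.5,-15.5,-8],
    [22,-19.5,-8],
    [26.5,-23.5,-8],
    [31,-27.5,-8],
    [35.5,-31.5,-8],
    [40,-35.5,-8],
    [44.5,-39.3,-8],
    [46.9,-41.4,-8],
  ],
  turn=[
    [0,0,0],
    [0,0,0.06],
    [0,0,0.12],
    [0,0,0.18],
    [0,0,0.24],
    [0,0,0.3],
    [0,0,0.36],
    [0,0,0.42],
    [0,0,0.48],
    [0,0,0.54],
    [0,0,0.58],
    [0,0,0.586],
  ],
  squeeze=10,
)

```text
time: 1.6
position: [0.513, -0.0414, 0.3022]
tool_rot: [0.992, -0.123, -0.0, -0.0]
ft_force: [-0.8, -0.8, -0.0]
grip_width: 0.0337
grip_force: 0.0
```

```bash
cat >> h.py <<'E'
from scipy.spatial.transform import Rotation as Ro
def go(p,yaw=None):
    o=robot.get_obs();R=Ro.from_quat(o['tool_rot']);print('at',o['time'],o['position'].round(4) if hasattr(o['position'],'round') else o['position'],'F',np.round(o['ft_force'],1),'w',o['grip_width'])
    print('dcm',(R.inv().apply(np.array(p)-o['position'])*100).round(2))
    if yaw is not None:
        T=Ro.from_euler('z',yaw,degrees=True)*Ro.from_euler('x',180,degrees=True);print('turn',(R.inv()*T).as_rotvec().round(3))
Y=-14.3;H=np.array([.615,-.070,.072])
def case(x,y,z): return H+Ro.from_euler('z',Y,degrees=True).apply([x/1000,y/1000,z/1000])
E
python3 - <<'E'
from h import *
go(case(-105,0,190),Y);c=grab('wrist','w1')
print(-c['R'].T@c['t'],c['R'].round(2))
for n,p in dict(h=(0,0,139),hl=(0,49,139),hr=(0,-49,139),hinge=(-64,0,80),fl=(-60,95,89),fr=(-60,-95,89)).items(): print(n,proj(c,case(*p)))
E
```

```text
at 1.6 [ 0.513  -0.0414  0.3022] F [-0.8 -0.8 -0. ] w 0.03374982324512372
dcm [0.09 0.26 4.02]
turn [-0.     0.001  0.003]
[ 0.59307142 -0.06201802  0.46411377] [[-0.24 -0.97  0.  ]
 [-0.93  0.23  0.29]
 [-0.28  0.07 -0.96]]
h (np.float64(324.1665908465912), np.float64(54.33277725164618))
hl (np.float64(252.23300424487852), np.float64(54.02138362072307))
hr (np.float64(396.05322682129463), np.float64(54.643967637786034))
hinge (np.float64(323.0361107226046), np.float64(137.41317791831926))
fl (np.float64(213.99739039594073), np.float64(133.71938706199992))
fr (np.float64(432.1585741298137), np.float64(134.58472900823423))
```

View pics/w1.png

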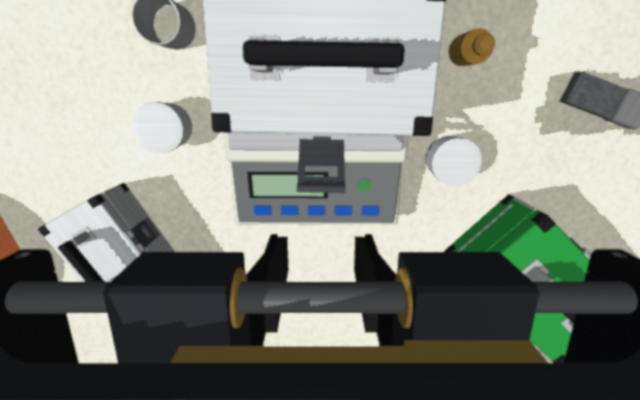

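The wrist view puts the handle bar at (324,53) against a predicted (324,54), and the front corners at row 133 as predicted. The hasp sticks up and out, with its end at (321,190), centred between the fingers. I'll swing it down now.

play_rows(
  gripper=[0.22,0.22,0.22,0.22,0.22,0.22,0.22,0.22,0.22,0.22,0.22,0.22],
  delta_pos=[
    [0,0.25,4],
    [0,0.25,8.5],
    [0,0.25,10],
    [0,0.25,11],
    [0,0.25,12],
    [0,0.25,13],
    [0,0.25,14],
    [0,0.25,15],
    [0,0.25,16],
    [0,0.25,17],
    [0,0.25,18],
    [0,0.25,18.2],
  ],
  turn=[
    [0,0,0],
    [0,0,0],
    [0,0,0],
    [0,0,0],
    [0,0,0],
    [0,0,0],
    [0,0,0],
    [0,0,0],
    [0,0,0],
    [0,0,0],
    [0,0,0],
    [0,0,0],
  ],
)

```text
time: 3.15
position: [0.5111, -0.0463, 0.1196]
tool_rot: [0.992, -0.124, -0.001, -0.0]
ft_force: [-0.0, -0.2, 0.5]
grip_width: 0.034
grip_force: 0.3
```

Run:
```python
from h import *
go(case(-78,0,36),Y);c=grab('wrist','w2');s=grab('scene','s2')
R=lambda i,k:cv2.resize(i,None,fx=k,fy=k,interpolation=cv2.INTER_CUBIC)
a=cv2.imread('pics/w2.png')[0:400,160:480];b=R(cv2.imread('pics/s2.png')[170:270,290:410],4)
cv2.imwrite('pics/c2.png',np.hstack([a,b]))
```

```text
at 3.15 [ 0.5111 -0.0463  0.1196] F [-0.  -0.2  0.5] w 0.03395560958616955
dcm [ 2.86 -0.27  1.15]
turn [-0.     0.002  0.   ]
```

View pics/c2.png

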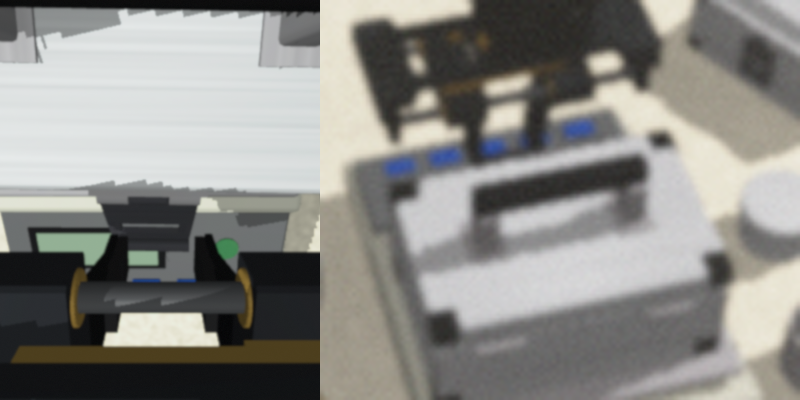

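The hasp is now below horizontal under the fingertips, with its hinge near (150,200) in the wrist crop. The fingers sit about 2.5 mm to the right of its middle. I'll correct that and sweep it home.

play_rows(
  gripper=[0.22,0.22,0.22,0.22,0.22,0.22,0.22,0.22,0.22,0.22],
  delta_pos=[
    [0,-0.25,0.2],
    [0,-0.25,0.6],
    [0.4,-0.25,0.9],
    [0.8,-0.25,1.1],
    [1.2,-0.25,1.15],
    [1.6,-0.25,1.15],
    [2.0,-0.25,1.15],
    [2.4,-0.25,1.15],
    [2.8,-0.25,1.15],
    [2.8,-0.25,1.15],
  ],
  turn=[
    [0,0,0],
    [0,0,0],
    [0,0,0],
    [0,0,0],
    [0,0,0],
    [0,0,0],
    [0,0,0],
    [0,0,0],
    [0,0,0],
    [0,0,0],
  ],
)

```text
time: 4.5
position: [0.5403, -0.051, 0.1091]
tool_rot: [0.992, -0.124, 0.001, -0.0]
ft_force: [-0.1, 2.6, -1.7]
grip_width: 0.0342
grip_force: 1.3
```

Run:
```python
from h import *
go(case(-75,0,36),Y)
```

```text
at 4.5 [ 0.5403 -0.051   0.1091] F [-0.1  2.6 -1.7] w 0.03416238378238721
dcm [ 0.21 -0.01  0.11]
turn [-0.    -0.001  0.   ]
```

Run:
```python
from h import *
c=grab('wrist','w3');s=grab('top','t3')
R=lambda i,k:cv2.resize(i,None,fx=k,fy=k,interpolation=cv2.INTER_CUBIC)
a=R(cv2.imread('pics/w3.png')[100:330,220:430],2.2);cv2.imwrite('pics/c3.png',a)
for n,p in dict(hinge=(-64,0,80),hl=(-64,20,80),hr=(-64,-20,80),st=(-69.5,0,44),fl=(-60,95,89)).items(): u,v=proj(c,case(*p));print(n,(u-220)*2.2,(v-100)*2.2)
print(robot.get_obs()['ft_force'])
```

```text
hinge 218.12000137848287 389.25036264681546
hl 104.92391066019076 389.13302695213537
hr 331.28325759995573 389.367664306234
st 218.75598074473666 328.11792847334556
fl -362.3773232596077 395.3380907098748
[ 0.26214829  3.23671795 -3.2083683 ]
```

View pics/c3.png

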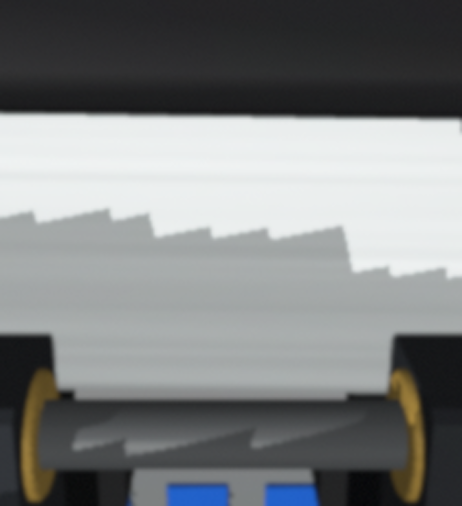

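The hasp is hidden behind the gripper bar here. The lid edge at row ~390 matches the prediction, so the case has not moved. I'll press the last few millimetres slowly.

play_rows(
  gripper=[0.22,0.22,0.22,0.22],
  delta_pos=[
    [0.1,0.0,0],
    [0.2,0.0,0],
    [0.25,0.0,0],
    [0.25,0.0,0],
  ],
  turn=[
    [0,0,0],
    [0,0,0],
    [0,0,0],
    [0,0,0],
  ],
)

```text
time: 5.1
position: [0.5411, -0.0515, 0.1088]
tool_rot: [0.992, -0.124, -0.001, -0.0]
ft_force: [-1.8, 2.4, -1.0]
grip_width: 0.0342
grip_force: 1.6
```

Run:
```python
from h import *
go(case(-75,0,36),Y)
```

```text
at 5.1 [ 0.5411 -0.0515  0.1088] F [-1.8  2.4 -1. ] w 0.03415711143259688
dcm [ 0.11 -0.03  0.08]
turn [0.    0.002 0.   ]
```

play_rows(
  gripper=[0.22,0.22,0.22,0.22,0.22,0.22,0.22,0.22],
  delta_pos=[
    [-1,0,0],
    [-3,0,0],
    [-5,0,-2],
    [-8,0,-5],
    [-10.5,0,-9],
    [-12,0,-11],
    [-12,0,-11],
    [-12,0,-11],
  ],
  turn=[
    [0,0,0],
    [0,0,0],
    [0,0,0],
    [0,0,0],
    [0,0,0],
    [0,0,0],
    [0,0,0],
    [0,0,0],
  ],
)

```text
time: 6.1
position: [0.4262, -0.0225, 0.2189]
tool_rot: [0.992, -0.124, 0.001, 0.0]
ft_force: [0.1, 1.0, -0.1]
grip_width: 0.0337
grip_force: 0.0
```

Run:
```python
from h import *
go(case(-105,0,36),Y)
c=grab('wrist','w4')
cv2.imwrite('pics/c4.png',cv2.resize(cv2.imread('pics/w4.png')[0:260,150:500],None,fx=2.2,fy=2.2,interpolation=cv2.INTER_CUBIC))
for n,p in dict(h=(0,0,139),hinge=(-64,0,80),l=(-66,20,50),r=(-66,-20,50),st=(-69.5,0,44),end=(-66,0,26.5),fl=(-60,95,89),fr=(-60,-95,89)).items(): u,v=proj(c,case(*p));print(n,(u-150)*2.2,(v)*2.2)
```

```text
at 6.1 [ 0.4262 -0.0225  0.2189] F [ 0.1  1.  -0.1] w 0.03374170400438179
dcm [ 8.95 -0.07 11.1 ]
turn [ 0.    -0.001  0.   ]
h 369.77927031895865 -487.2896007156772
hinge 371.3434645370753 12.412297787808798
l 306.891059515437 42.47356424397897
r 436.5942887722014 42.70229937983427
st 371.8230955998444 58.52275856544927
end 372.0066299815685 56.33338658727397
fl 1.1814325007644073 -13.9340239090269
fr 740.5990220044165 -12.538891064421831
```

View pics/c4.png

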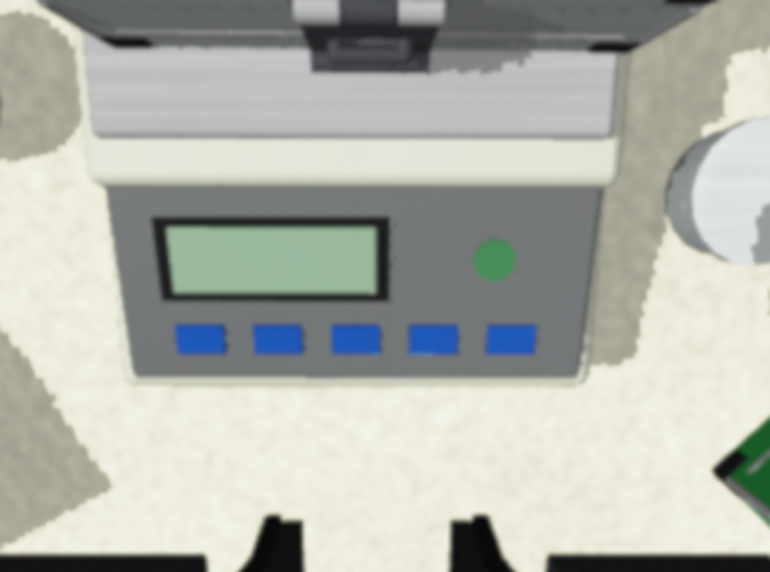

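Run:
```python
from h import *
c=load('w4');q=lambda *p:[round(float(a),1) for a in ((proj(c,case(*p))[0]-150)*2.2,proj(c,case(*p))[1]*2.2)]
for th in (0,.1,.2,.3,.4):
    s,k=np.sin(th),np.cos(th)
    P=lambda r,o,y:q(-64-r*s-o*k,y,80-r*k+o*s)
    print(th,'end l/r',P(57,1.5,20),P(57,1.5,-20),'curl',P(53.5,5,0),'slot top/bot',P(29,1.5,0),P(41,1.5,0))
print('staple outer top',q(-72,13.5,46.5),q(-72,-13.5,46.5))
print('case bottom',q(-60,95,0),q(-60,-95,0),q(-60,95,5))
```

```text
0 end l/r [313.6, 56.5] [430.5, 56.7] curl [372.0, 66.1] slot top/bot [371.7, 40.1] [371.9, 47.6]
0.1 end l/r [313.9, 74.4] [430.2, 74.6] curl [372.0, 82.8] slot top/bot [371.7, 50.3] [371.9, 61.4]
0.2 end l/r [314.0, 91.8] [430.0, 92.0] curl [372.0, 99.0] slot top/bot [371.7, 60.2] [371.9, 74.6]
0.3 end l/r [314.0, 108.4] [430.0, 108.6] curl [372.0, 114.4] slot top/bot [371.7, 69.6] [371.9, 87.3]
0.4 end l/r [313.9, 124.4] [430.1, 124.6] curl [372.0, 129.1] slot top/bot [371.7, 78.5] [371.8, 99.5]
staple outer top [328.9, 65.8] [414.6, 65.9]
case bottom [114.7, 50.9] [629.5, 51.8] [110.2, 48.4]
```

The picture shows the hasp down over the staple, its end edge at row ~71, where 66–83 corresponds to 0–0.1 rad. That is close to home but not certain, so I'll press once more, lower down at its free end.

play_rows(
  gripper=[0.22,0.22,0.22,0.22,0.22,0.22,0.22,0.22,0.22,0.22,0.22,0.22],
  delta_pos=[
    [4,0,3],
    [8,0,7],
    [9,0,10.5],
    [9.5,0,11.8],
    [10,0,11.8],
    [10.4,0,11.8],
    [10.8,0,11.8],
    [11.1,0,11.8],
    [11.4,0,11.8],
    [11.6,0,11.8],
    [11.8,0,11.8],
    [11.8,0,11.8],
  ],
  turn=[
    [0,0,0],
    [0,0,0],
    [0,0,0],
    [0,0,0],
    [0,0,0],
    [0,0,0],
    [0,0,0],
    [0,0,0],
    [0,0,0],
    [0,0,0],
    [0,0,0],
    [0,0,0],
  ],
)

```text
time: 7.65
position: [0.5383, -0.0508, 0.1007]
tool_rot: [0.992, -0.124, -0.002, -0.0]
ft_force: [-4.9, -1.1, 2.1]
grip_width: 0.0339
grip_force: 3.5
```

Run:
```python
from h import *
go(case(-75,0,28),Y)
```

```text
at 7.65 [ 0.5383 -0.0508  0.1007] F [-4.9 -1.1  2.1] w 0.03387357716446095
dcm [ 0.41 -0.04  0.07]
turn [0.    0.004 0.001]
```

It stopped on the curled end 5 mm out from the hinge line with about 4.5 N, as it must when the hasp is home. I'll retreat and check whether the case has moved.

play_rows(
  gripper=[0.22,0.22,0.22,0,-0.5,-1,-1,-1,-1],
  delta_pos=[
    [-1,0,0],
    [-3,0,0],
    [-3,0,-5],
    [-3,0,-10],
    [-3,0,-15],
    [-3,0,-20],
    [-3,0,-20],
    [-3,0,-20],
    [-3,0,-20],
  ],
  turn=[
    [0,0,0],
    [0,0,0],
    [0,0,0],
    [0,0,0],
    [0,0,0],
    [0,0,0],
    [0,0,0],
    [0,0,0],
    [0,0,0],
  ],
)

```text
time: 8.78
position: [0.51, -0.0434, 0.2993]
tool_rot: [0.992, -0.124, -0.002, -0.0]
ft_force: [-0.1, -0.2, -0.1]
grip_width: 0.0837
grip_force: 0.0
```

Run:
```python
from h import *
go(case(0,0,250),Y+90)
c=grab('wrist','w5')
g=cv2.cvtColor(c['color'],cv2.COLOR_RGB2GRAY);m=np.zeros_like(g);m[10:120,200:440]=(g[10:120,200:440]<50)
n,l,st,ce=cv2.connectedComponentsWithStats(m)
for k in range(1,n):
    if st[k,4]>150:
        r=cv2.minAreaRect(np.argwhere(l==k)[:,::-1].astype(np.float32));print(st[k],r)
        P=[onz(c,*p,.211) for p in cv2.boxPoints(r)];print(np.round(P,4).tolist(),np.mean(P,0))
for n,p in dict(h=(0,0,139),hl=(0,49,139),hr=(0,-49,139)).items(): print(n,proj(c,case(*p)))
cv2.imwrite('pics/c5.png',c['color'][0:300,120:520,::-1])
```

```text
at 8.775 [ 0.51   -0.0434  0.2993] F [-0.1 -0.2 -0.1] w 0.08365612574853991
dcm [10.82 -0.02 -2.3 ]
turn [-0.003  0.002 -1.571]
[ 239   36  162   26 3809] ((319.47900390625, 48.960838317871094), (161.08103942871094, 24.878807067871094), 0.40634623169898987)
[[0.6216, -0.0152, 0.211], [0.6362, -0.0202, 0.211], [0.6093, -0.1236, 0.211], [0.5941, -0.1207, 0.211]] [ 0.6153192 -0.0699477  0.211    ]
h (np.float64(319.71754945316917), np.float64(49.56214589488093))
hl (np.float64(246.61187297943542), np.float64(49.44026087094815))
hr (np.float64(392.79279144122984), np.float64(49.68398017709046))
```

View pics/c5.png

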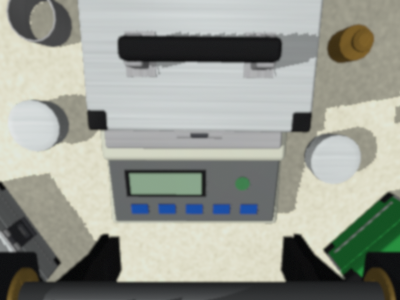

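The hasp no longer sticks out, the front is clean at (200,135) in the crop, and the handle centre is unmoved at (0.6153,-0.0699). I'll move over the handle, turned a quarter turn.

play_rows(
  gripper=[-1,-1,-1,-1,-1,-1,-1,-1,-1,-1,-1],
  delta_pos=[
    [1.2,0,-1],
    [2.4,0,-1],
    [3.6,0,-1],
    [4.8,0,-1],
    [6,0,-1],
    [7.2,0,-1],
    [8.4,0,-1],
    [9.6,0,-1],
    [10.8,0,-1],
    [10.8,0,-1],
    [10.8,0,-1],
  ],
  turn=[
    [0,0,-0.175],
    [0,0,-0.35],
    [0,0,-0.525],
    [0,0,-0.7],
    [0,0,-0.875],
    [0,0,-1.05],
    [0,0,-1.225],
    [0,0,-1.4],
    [0,0,-1.571],
    [0,0,-1.571],
    [0,0,-1.571],
  ],
)

```text
time: 10.2
position: [0.6149, -0.0702, 0.31]
tool_rot: [0.79, 0.613, -0.001, -0.001]
ft_force: [-0.3, 0.4, -0.4]
grip_width: 0.087
grip_force: 0.0
```

Run:
```python
from h import *
go(case(0,0,111),Y+90)
```

```text
at 10.2 [ 0.6149 -0.0702  0.31  ] F [-0.3  0.4 -0.4] w 0.08704532047708463
dcm [ 0.02  0.04 12.7 ]
turn [-0.002 -0.    -0.002]
```

play_rows(
  gripper=[-1,-1,-1,-1,-1,0.2,0.6,0.8,0.8,0.8,0.8,0.8],
  delta_pos=[
    [0,0,4],
    [0,0,8],
    [0,0,11.5],
    [0,0,12.7],
    [0,0,12.7],
    [0,0,12.7],
    [0,0,12.7],
    [0,0,12.7],
    [0,0,12.7],
    [0,0,12.7],
    [0,0,12.7],
    [0,0,12.7],
  ],
  turn=[
    [0,0,0],
    [0,0,0],
    [0,0,0],
    [0,0,0],
    [0,0,0],
    [0,0,0],
    [0,0,0],
    [0,0,0],
    [0,0,0],
    [0,0,0],
    [0,0,0],
    [0,0,0],
  ],
  squeeze=50,
)

```text
time: 11.7
position: [0.6156, -0.0704, 0.184]
tool_rot: [0.789, 0.614, -0.0, -0.0]
ft_force: [0.3, 1.1, 0.9]
grip_width: 0.0249
grip_force: 0.0
```

play_rows(
  gripper=[1,1,1,1,1,1],
  delta_pos=[
    [0,0,0],
    [0,0,0],
    [0,0,0],
    [0,0,0],
    [0,0,0],
    [0,0,0],
  ],
  turn=[
    [0,0,0],
    [0,0,0],
    [0,0,0],
    [0,0,0],
    [0,0,0],
    [0,0,0],
  ],
  squeeze=50,
)

```text
time: 12.45
position: [0.6146, -0.0701, 0.1839]
tool_rot: [0.789, 0.614, -0.001, -0.001]
ft_force: [-6.0, 0.8, 2.5]
grip_width: 0.0154
grip_force: 50.0
```

play_rows(
  gripper=[1,1,1,1,1,1,1],
  delta_pos=[
    [0,0,-0.2],
    [0,0,-0.5],
    [0,0,-0.9],
    [0,0,-1.3],
    [0,0,-1.5],
    [0,0,-1.5],
    [0,0,-1.5],
  ],
  turn=[
    [0,0,0],
    [0,0,0],
    [0,0,0],
    [0,0,0],
    [0,0,0],
    [0,0,0],
    [0,0,0],
  ],
)

```text
time: 13.32
position: [0.6155, -0.0704, 0.199]
tool_rot: [0.789, 0.614, -0.0, -0.0]
ft_force: [0.7, 0.3, -7.4]
grip_width: 0.0156
grip_force: 50.0
```

Run:
```python
from h import *
go(case(0,0,111+75),Y+90);print(robot.get_obs()['moment'])
s=grab('scene','s6');t=grab('top','t6')
R=lambda i:cv2.resize(i,None,fx=4,fy=4,interpolation=cv2.INTER_CUBIC)
cv2.imwrite('pics/c6.png',np.hstack([R(cv2.imread('pics/t6.png')[135:245,265:365]),R(cv2.imread('pics/s6.png')[182:292,295:395])]))
```

```text
at 13.325 [ 0.6155 -0.0704  0.199 ] F [ 0.7  0.3 -7.4] w 0.01557612707228323
dcm [ 0.02 -0.06 -5.9 ]
turn [-0.    -0.     0.001]
[-0.05215239 -0.09464909  0.02038785]
```

View pics/c6.png

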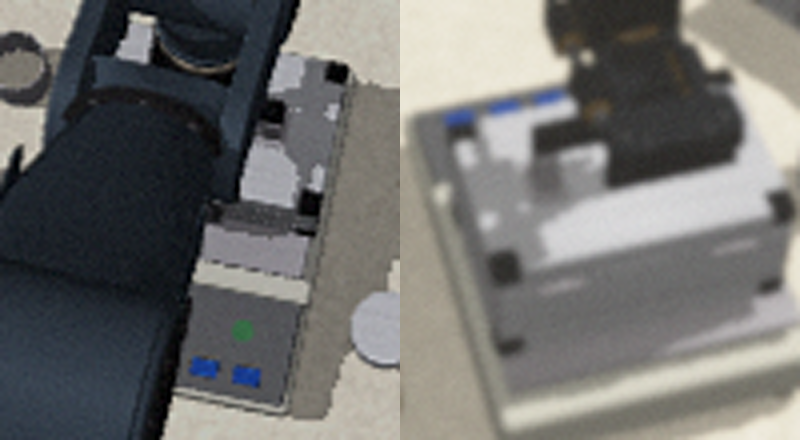

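The force has risen by about 7.4 N, which is the whole case at roughly 0.75 kg. All its corners have moved up together with the lid shut, so I'll carry on straight up.

play_rows(
  gripper=[1,1,1,1,1,1,1,1,1,1,1,1],
  delta_pos=[
    [0,0,-0.4],
    [0,0,-1.1],
    [0,0,-1.9],
    [0,0,-2.7],
    [0,0,-3.5],
    [0,0,-4.3],
    [0,0,-5.1],
    [0,0,-5.8],
    [0,0,-6.3],
    [0,0,-6.5],
    [0,0,-6.5],
    [0,0,-6.5],
  ],
  turn=[
    [0,0,0],
    [0,0,0],
    [0,0,0],
    [0,0,0],
    [0,0,0],
    [0,0,0],
    [0,0,0],
    [0,0,0],
    [0,0,0],
    [0,0,0],
    [0,0,0],
    [0,0,0],
  ],
)

```text
time: 14.92
position: [0.6154, -0.0703, 0.2637]
tool_rot: [0.789, 0.614, -0.0, -0.0]
ft_force: [0.0, -0.6, -7.7]
grip_width: 0.0152
grip_force: 50.0
```

play_rows(
  gripper=[1,1,1,1],
  delta_pos=[
    [0,0,0],
    [0,0,0],
    [0,0,0],
    [0,0,0],
  ],
  turn=[
    [0,0,0],
    [0,0,0],
    [0,0,0],
    [0,0,0],
  ],
)

```text
time: 15.42
position: [0.6156, -0.0704, 0.264]
tool_rot: [0.789, 0.614, -0.0, -0.0]
ft_force: [-0.2, -0.8, -8.8]
grip_width: 0.0153
grip_force: 50.0
```

Run:
```python
from h import *
go(case(0,0,190),Y+90)
s=grab('scene','s7')
H[2]+=.080
cv2.imwrite('pics/c7.png',cv2.resize(cv2.imread('pics/s7.png')[150:300,270:420],None,fx=4,fy=4,interpolation=cv2.INTER_CUBIC))
for n,p in dict(btl=(60,95,89),btr=(60,-95,89),bbl=(60,95,0),bbr=(60,-95,0),ftr=(-60,-95,89)).items(): u,v=proj(s,case(*p));print(n,(u-270)*4,(v-150)*4)
```

```text
at 15.425 [ 0.6156 -0.0704  0.264 ] F [-0.2 -0.8 -8.8] w 0.015297144103273255
dcm [ 0.02 -0.07  0.2 ]
turn [-0.    -0.     0.001]
btl 507.06432802135123 265.4888191287175
btr 191.45162218178166 335.4250841254444
bbl 488.7962486751717 356.63267468465096
bbr 193.44693132501084 424.69418952103797
ftr 140.69879494075462 183.7073107297706
```

View pics/c7.png

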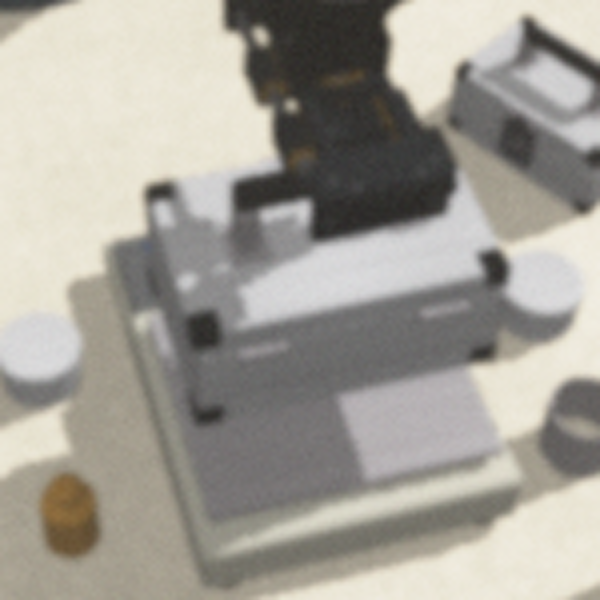

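The case hangs clear over the pan with its lid shut, and the tins, ring and weight are undisturbed. I'll check the level by comparing the dark corner caps at (205,328), (492,268), (208,412) and (480,353) with their positions before the lift.

Run:
```python
from h import *
a,b=load('s0'),load('s7')
D=np.array([0,0,.264-.1839])
def cap(c,u,v):
    g=cv2.cvtColor(c['color'],cv2.COLOR_RGB2GRAY).astype(float);u,v=int(u),int(v);w=g[v-7:v+8,u-7:u+8];k=np.clip(85-w,0,None)
    y,x=np.mgrid[v-7:v+8,u-7:u+8];return (k*x).sum()/k.sum(),(k*y).sum()/k.sum()
for n,p,q,X in [('btr',(320,251.5),(321,232),(58,-93,80)),('btl',(389.5,236.5),(393,217),(58,93,80)),('bbr',(321,269),(322,253),(58,-93,5)),('bbl',(386.5,256),(390,238),(58,93,5)),('ftr',(310.5,217.5),(310,197),(-58,-93,85))]:
    P,Q=cap(a,*p),cap(b,*q);e=np.subtract(proj(b,case(*X)+D),proj(a,case(*X)))
    print(n,np.round(P,1),np.round(Q,1),'moved',np.round(np.subtract(Q,P),2),'expect',e.round(2))
```

```text
btr [320.  252.2] [320.4 232.5] moved [  0.3  -19.68] expect [ -0.41 -19.96]
btl [389.4 237.2] [393.3 216.8] moved [  3.97 -20.41] expect [  4.01 -20.38]
bbr [321.4 270. ] [321.5 253.3] moved [  0.06 -16.74] expect [ -0.37 -17.86]
bbl [385.8 255.6] [390.  237.7] moved [  4.18 -17.95] expect [  3.6  -18.29]
ftr [309.6 217. ] [309.7 197.5] moved [  0.09 -19.44] expect [ -1.06 -20.75]
```

The corners rose by the expected amounts to within about 1 px, so the case is level and some 8 cm up. I'll hand in.

```bash
python3 -c "
from rig import robot
o=robot.get_obs();print(o['time'],o['position'],o['grip_force'],abs(o['joint_velocities']).max());print(robot.hand_in())"
```

```text
15.475 [ 0.61560741 -0.07037975  0.2640494 ] 49.974662493914366 0.0035037532175632193
the job is handed in; nothing more can be done
None
```

I swung the hasp down over the staple, lifted the case straight up by its handle to about 8 cm above the pan, and handed the job in with it held steady there: lid shut, level to within about half a degree by camera, nothing around the balance disturbed, about 15.5 s used, and hasp closure judged from contact force and position rather than a clear view.

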